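# Pin the carving stand's turntable

## Task

The owl blank on the netsuke carver's stand has to be locked in its carving position. Turn the brass turntable, using the roughed-out owl fixed on it as the handle, until the hole near the turntable's rim lies under the hole in the steel lug; then take the long pin (the one with the tall straight handle) from the pin rack, put it down through both holes until its flange sits flush on the lug, and let go.

Things in the scene. Friction and masses are not known exactly. Their poses are not given: they have to be found in the camera images.
- collar (a joint): Brass turntable, disc 156 mm across, 12 mm thick, top 42 mm above the bench, turning with light friction on a vertical axis in a fixed iron base 210 x 180 x 30 mm; stays where left. Its one through-hole, 26 mm wide, is 60 mm from the axis. Rad: 0 with this hole exactly under the lug's hole, growing anticlockwise from above; starts at 0.7 to 1.45, so turn it clockwise by its value.
- owl_grip (a point): Roughed-out hornbeam owl, fixed upright on the turntable's axis: flat blank 24 mm thick, 40 mm wide, from 42 to 120 mm above the bench. Point: on the axis, inside the body, 86 mm above the bench; grip here across the flat faces. x: along its width, towards the turntable's hole; y: across its thickness; z up. Turns with the turntable.
- lug_hole (a point): 24 mm through-hole in the fixed steel lug, a 62 x 44 x 12 mm tongue over the turntable's rim. Point: centre of its mouth on the lug's top, 58 mm above the bench, 60 mm from the turntable's axis. The turntable runs 4 mm under the lug; below it the base has a 30 mm wide hole, deep enough for the pin. x: outward from the turntable's axis, along the lug; z up.
- pin_grip (a point): Long pin, hanging upright by its flange in a fixed wooden rack (top 64 mm up, 20 mm holes, a short squat-knobbed pin 110 mm beside it). Handle 26 mm across, 50 tall; flange 34 across, 6 thick; steel shank 14 across, 50 long, last 18 tapered to 6. Point: middle of the handle, 31 mm above the flange's underside, 25 below the top, 81 above the tip. z up the pin.
There are look-alikes about, which are no part of the job. Leave any orange look-alike of the part that bears pin_grip alone.

How it is judged:
By the outcome, as a careful person would: the job done as asked, in the order asked, and still so for the second after the job is handed in, with the robot touching nothing.
It also fails if it takes over 58 s, if anything falls off the work surface, if the arm or the gripper's body presses on something with over 40 N, if the wrist force passes 120 N, or if a joint passes its speed limit or range.

## Robot

A 6-joint arm with a two-finger parallel gripper is mounted at the origin on the work surface. World frame = base frame: x ahead of the robot, y to its left, z up, the work surface at z = 0. Lengths are in m, angles in rad, forces in N, time in s.
With the tool pointing down it reaches from about 0.3 to 1 m from the base axis. Payload 5.1 kg.
Tool frame: the origin (TCP) lies on the centre line of the jaws, within the pads' length; the fingertips stand 22 mm ahead of it and the grasp point (between the pads) lies 3 mm ahead of it; z points along the fingers, y is the line along which they close (so a half turn about z gives the same grasp; the last joint's range is limited). The gripper opens to 95 mm and grips with 3 to 60 N. Pads are 20 mm wide; open, the fingers measure 119 mm over their backs; the gripper's body (75 mm by 180 mm) begins 59 mm behind the grasp point.
Start: joints at [-1.218, 0.124, 1.65, -0, 1.367, -0.083], TCP at [0.274, -0.589, 0.237] pointing down, gripper open.
Joint ranges: [-2.61, 2.61], [-1.02, 2.33], [0.03, 2.71], [-1.35, 4.49], [0.32, 2.68], [-2.91, 2.91]. Speed limits (rad/s): [2.57, 2.57, 3.14, 3.14, 3.14, 3.14].

## Interface

Orientations are given as a unit quaternion [x, y, z, w].
In Python, from station import manip, cams, job gives the robot as it stands.
- The arm moves only by the tool step_arm, never from a script. Its argument "series" is a list that holds one entry, the list of rows, each a list of 7 numbers: the shift along the world's x, y, z in m, then the turn, a rotation vector about the world's x, y, z in rad, then the gripper command: -1 is shut, 1 is fully open, values between are in proportion. In form: [[[x, y, z, rx, ry, rz, jaw], ...]]. A call has 1 to 12 rows; each row is the pose to reach, as a shift and turn from the pose commanded when the call began; what a row does not reach only later rows make up. A row lasts 1/12 s, in which the tool goes at most 41.7 mm and 7.16 degrees, less where a joint would pass 70% of its speed; a pose out of reach is approached as far as the arm can. A call with a gripper value outside its range is refused whole. The fingers move at their own pace and stop on an object; "grip_force" is the grip in N (left out, the last holds). Time passes only in rows, so rows that repeat a pose let the fingers close. It gives the time, the measured TCP pose, the force, the opening and the grip force at its end, in the units of the state.
- manip.state(): the state, without advancing time (a new reading comes with each control period).
- cams.camera(name): name is "side" or "top" or "wrist"; returns (picture, depth): 480x640x3 uint8, blue, green, red; 480x640 float32, m along the optical axis (not along the pixel's ray), 0 where there is no reading.
- cams.camera_info(name): a dict with "mtx" (3x3 intrinsics, pixels), "k1" (the pictures are not rectified: a ray, as slopes to the right and down, at radius r is drawn at 1 + k1 r^2 times it, then the intrinsics apply), "origin" and "orientation" of the camera in the world; the wrist camera has in their place "T_tool_cam" (4x4, takes a point from camera to tool coordinates, whose origin is the TCP and whose axes are the flange's). Camera axes: x right, y up, looking along -z (the intrinsics and any distortion apply to the point x, -y, -z); pixel columns grow to the right and rows downward; lengths in m; the calibration is good to about 2 mm. A picture is of the moment at which its call begins: read the wrist's pose just before it. camera_info takes no time and is no camera call.
- job.job_done(): hands the job in; it is judged then, once.
The state is a dict: "t": time; "qpos": joint angles; "joint_velocities": joint speeds; "tau": joint torques, N m; "tool_pos": TCP position; "tool_rot": TCP orientation; "force": force on the tool from outside, world axes, zero at the start; "torque": the same for the moment, N m; "width": finger opening in m; "grip_force": force on a finger pad.
Only numpy, scipy, OpenCV 4.12 (cv2) and the standard library are available. Lean on these libraries where they do the work, as an engineer would, in place of code of your own. Each camera call takes 0.05 s, during which the arm holds its last target. There are 200 camera calls.

## Working session

There is one attempt and no reset: what is moved stays moved. The work goes in short steps, Python scripts to look and compute and a tool call to move; the robot and the scene stay as the last step left them, time stands still between calls to the robot, and variables do not carry over. Pictures are saved under pics/ and viewed, at most 10 in all, crops included, and the job is handed in when it is done.

Besides the shell and the picture viewer there is one more tool, called by a JSON object that holds its "method" and its "body". step_arm: Moves the arm, as the interface text tells. Its arguments: {"type":"object","properties":{"series":{"type":"array","items":{"type":"array","items":{"type":"array","items":{"type":"number"}}}},"grip_force":{"type":"number"}},"required":["series"]}

```bash
mkdir -p pics
cat > h.py <<'E'
import numpy as np, cv2
from scipy.spatial.transform import Rotation as R
from station import manip, cams, job
def pose(name, st=None):
    i=cams.camera_info(name)
    if 'T_tool_cam' in i:
        T=np.eye(4); T[:3,:3]=R.from_quat(st['tool_rot']).as_matrix(); T[:3,3]=st['tool_pos']
        return i, T@np.array(i['T_tool_cam'])
    T=np.eye(4); o=np.array(i['orientation'])
    T[:3,:3]=R.from_quat(o).as_matrix() if o.size==4 else o.reshape(3,3); T[:3,3]=i['origin']
    return i,T
def rays(i,T,uv):
    uv=np.asarray(uv,float).reshape(-1,1,2)
    s=cv2.undistortPoints(uv,np.array(i['mtx']),np.array([i['k1'],0,0,0,0.])).reshape(-1,2)
    d=np.c_[s[:,0],-s[:,1],-np.ones(len(s))]
    return d@T[:3,:3].T
def onplane(i,T,uv,z):
    d=rays(i,T,uv); o=T[:3,3]
    return o+d*((z-o[2])/d[:,2])[:,None]
def pts(i,T,depth):
    v,u=np.mgrid[:480,:640]
    d=rays(i,T,np.c_[u.ravel(),v.ravel()])
    return (T[:3,3]+d*depth.reshape(-1,1)).reshape(480,640,3)
E
python3 - <<'E'
from h import *
print(manip.state())
for n in('top','side'):
    p,d=cams.camera(n); cv2.imwrite(f'pics/{n}0.png',p); np.savez(f'{n}0.npz',p=p,d=d); print(cams.camera_info(n))
print(cams.camera_info('wrist'))
E
```

```text
{'t': 0.0, 'qpos': array([-1.21761786e+00,  1.24483155e-01,  1.65167272e+00, -1.64587783e-05,
        1.36749072e+00, -8.25926897e-02]), 'joint_velocities': array([ 0.0005835 , -0.00087984,  0.0001513 , -0.00118049, -0.00120584,
       -0.0001033 ]), 'tau': array([-2.19674730e-03, -4.17608392e+01, -3.59936678e+01,  7.72641250e-02,
        4.89970751e-02, -1.27335366e-04]), 'tool_pos': array([ 0.27413789, -0.58870375,  0.23540197]), 'tool_rot': array([ 9.76355822e-01,  2.16167192e-01, -1.46502618e-04, -1.01649712e-03]), 'force': array([ 0.09920253,  0.25894313, -0.79100174]), 'torque': array([-0.02259422,  0.01172837,  0.02282426]), 'grip_force': 0.0, 'width': 0.09478355166424086}
{'mtx': array([[607.23833659,   0.        , 315.41465671],
       [  0.        , 607.23833659, 235.83574068],
       [  0.        ,   0.        ,   1.        ]]), 'k1': -0.033436270309530614, 'origin': array([0.4795155 , 0.07387157, 0.9867679 ]), 'orientation': array([-0.01305302,  0.0145216 ,  0.70859865, -0.70534154])}
{'mtx': array([[479.99806857,   0.        , 322.14360319],
       [  0.        , 479.99806857, 242.89453712],
       [  0.        ,   0.        ,   1.        ]]), 'k1': -0.09315344575070354, 'origin': array([ 0.21810184, -0.43982473,  0.51637062]), 'orientation': array([ 0.42757397, -0.13043804, -0.23942857,  0.86188188])}
{'mtx': array([[334.17979132,   0.        , 317.35383307],
       [  0.        , 334.17979132, 238.82590981],
       [  0.        ,   0.        ,   1.        ]]), 'k1': -0.018664061211273848, 'T_tool_cam': array([[ 8.52049484e-04,  9.60247940e-01,  2.79147216e-01,
         7.84663006e-02],
       [ 9.99999509e-01, -9.59685913e-04,  2.48927274e-04,
         1.62802218e-03],
       [ 5.06925553e-04,  2.79146867e-01, -9.60248286e-01,
        -1.48796245e-01],
       [ 0.00000000e+00,  0.00000000e+00,  0.00000000e+00,
         1.00000000e+00]])}
```

View pics/top0.png

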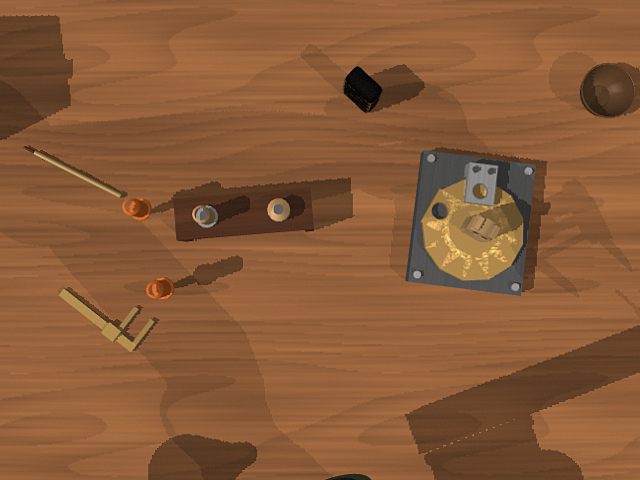

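View pics/side0.png

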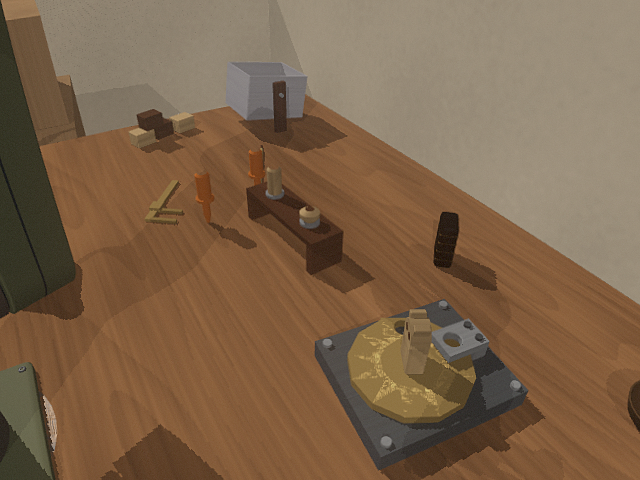

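The top view shows the lug hole near (481,190), the turntable hole near (440,211), the owl near (482,229), the long pin at (205,215) and the squat pin at (278,208). The orange look-alikes are at (137,208) and (160,288).

Run:
```python
from h import *
z=np.load('top0.npz'); p=z['p']; d=z['d']; i,T=pose('top')
P=pts(i,T,d); Z=P[...,2]
def show(n,m,zz=None):
    c=max(cv2.findContours(m.astype(np.uint8),0,2)[0],key=cv2.contourArea)
    (u,v),r=cv2.minEnclosingCircle(c); M=cv2.moments(c); uv=[M['m10']/M['m00'],M['m01']/M['m00']]
    print(n,'circ',u,v,r,'cent',uv,'n',m.sum(),'z',np.median(Z[m]), 'xyz',onplane(i,T,[[u,v],uv],np.median(Z[m]) if zz is None else zz).round(4).tolist()); return c
box=lambda u0,u1,v0,v1:(lambda b:(b.__setitem__((slice(v0,v1),slice(u0,u1)),True),b)[1])(np.zeros((480,640),bool))
tt=box(405,545,145,300)
hsv=cv2.cvtColor(p,cv2.COLOR_BGR2HSV)
c=show('disc',tt&(abs(Z-.042)<.004),.042)
q=onplane(i,T,c.reshape(-1,2),.042)[:,:2]
# robust circle R=.078
from scipy.optimize import least_squares
s=least_squares(lambda a:np.hypot(*(q-a).T)-.078,q.mean(0),loss='soft_l1',f_scale=.001).x; print('axis',s)
c=show('lug',tt&(abs(Z-.058)<.004),.058); print(onplane(i,T,cv2.boxPoints(cv2.minAreaRect(c)),.058).round(4))
m=tt&(Z>.1); c=show('owl top',m); print('owl rect',cv2.minAreaRect(P[m][:,:2].astype(np.float32)), Z[m].max())
m=box(425,455,198,225)&(Z<.036); show('tthole',m,.042)
m=box(470,492,178,202)&(Z<.05); show('lughole',m,.058)
for n,b in(('long',box(185,225,195,235)),('squat',box(262,295,192,225))):
    m=b&(Z>.075); zt=np.percentile(Z[m],95); print(n,'top',zt); show(n,b&(Z>zt-.006))
m=box(170,320,180,245)&(abs(Z-.064)<.004); c=show('rack',m,.064); print(onplane(i,T,cv2.boxPoints(cv2.minAreaRect(c)),.064).round(4))
```

```text
disc circ 472.3903503417969 228.87240600585938 52.150733947753906 cent [472.09039032718255, 233.05449145209195] n 6391 z 0.04212309358464883 xyz [[0.5261, -0.1734, 0.042], [0.5196, -0.1729, 0.042]]
axis [ 0.52498731 -0.17404378]
lug circ 480.96746826171875 183.4702606201172 23.71195411682129 cent [480.86695278969955, 183.64457161023682] n 936 z 0.058119312949913016 xyz [[0.5953, -0.1836, 0.058], [0.5951, -0.1835, 0.058]]
[[ 0.5675 -0.1572  0.058 ]
 [ 0.6281 -0.1657  0.058 ]
 [ 0.6225 -0.2096  0.058 ]
 [ 0.5619 -0.2009  0.058 ]]
owl top circ 484.5 227.5 15.508162498474121 cent [484.77702702702703, 227.1888138138138] n 547 z 0.1164852025332852 xyz [[0.5244, -0.1715, 0.1165], [0.5248, -0.1719, 0.1165]]
owl rect ((0.513648271560669, -0.05855327844619751), (0.03998015820980072, 0.27056819200515747), 6.048110485076904) 0.9867678989063131
tthole circ 439.8846130371094 210.11538696289062 8.163554191589355 cent [439.62034514078107, 210.2579473206176] n 275 z 0.03029320661708823 xyz [[0.5557, -0.1229, 0.042], [0.5555, -0.1224, 0.042]]
lughole circ 480.0 190.0 7.280210018157959 cent [479.4076923076923, 190.35512820512818] n 151 z 0.042207830678193003 xyz [[0.5852, -0.182, 0.058], [0.5847, -0.181, 0.058]]
long top 0.12159741757647681
long circ 200.5585174560547 213.46807861328125 8.81311321258545 cent [200.2866043613707, 213.58722741433021] n 127 z 0.11835911777357633 xyz [[0.5463, 0.2366, 0.1184], [0.5461, 0.237, 0.1184]]
squat top 0.09264487205414053
squat circ 278.25 208.9499969482422 11.29013729095459 cent [278.105376344086, 208.64946236559138] n 254 z 0.08919336198496824 xyz [[0.5547, 0.1268, 0.0892], [0.5551, 0.127, 0.0892]]
rack circ 243.0 213.0 71.86803436279297 cent [242.96845005332386, 213.13724967413197] n 4894 z 0.06413403809853896 xyz [[0.5508, 0.182, 0.064], [0.5506, 0.1821, 0.064]]
[[0.5745 0.2899 0.064 ]
 [0.5909 0.0798 0.064 ]
 [0.5266 0.0748 0.064 ]
 [0.5103 0.2843 0.064 ]]
```

{"method": "step_arm", "body": {"series": [[[0.05, 0.083, -0.005, 0, 0, 0.12, 1], [0.07, 0.115, -0.01, 0, 0, 0.17, 1], [0.09, 0.148, -0.01, 0, 0, 0.22, 1], [0.11, 0.181, -0.01, 0, 0, 0.27, 1], [0.13, 0.214, -0.01, 0, 0, 0.32, 1], [0.15, 0.247, -0.01, 0, 0, 0.37, 1], [0.17, 0.28, -0.01, 0, 0, 0.42, 1], [0.19, 0.313, -0.01, 0, 0, 0.47, 1], [0.21, 0.346, -0.01, 0, 0, 0.52, 1], [0.23, 0.38, -0.02, 0, 0, 0.57, 1], [0.251, 0.415, -0.03, 0, 0, 0.595, 1], [0.251, 0.415, -0.03, 0, 0, 0.595, 1]]]}}

```text
t: 1.1
tool_pos: [0.5261, -0.1711, 0.2058]
tool_rot: [0.869, 0.494, 0.0, -0.001]
force: [-0.4, -0.6, -0.3]
width: 0.0952
grip_force: 0.0
```

Run:
```python
from h import *
s=manip.state(); p,d=cams.camera('wrist'); np.savez('w1.npz',p=p,d=d); cv2.imwrite('pics/w1.png',p)
print(s['t'],s['tool_pos'],s['tool_rot'],s['qpos'])
i,T=pose('wrist',s); P=pts(i,T,d); Z=P[...,2]
m=(Z>.1)&(Z<.13)&(np.hypot(P[...,0]-.525,P[...,1]+.174)<.05)
r=cv2.minAreaRect(P[m][:,:2].astype(np.float32)); print(m.sum(),r); print(cv2.boxPoints(r))
z=np.load('top0.npz');i,T=pose('top');P=pts(i,T,z['d'])[190:310,110:175]; print('orange max z',P[...,2].max(), P[P[...,2]>.08].mean(0))
```

```text
1.1 [ 0.52609887 -0.17109913  0.20580426] [ 8.69418331e-01  4.94076391e-01  7.33190782e-05 -5.29536046e-04] [-4.11841027e-01 -6.81157947e-02  1.89889452e+00  7.77736752e-04
  1.31157427e+00  1.25211134e-01]
1614 ((0.5247145891189575, -0.17549213767051697), (0.03752944990992546, 0.02394304983317852), 59.65326690673828)
[[ 0.50490284 -0.1856374 ]
 [ 0.52556527 -0.19773419]
 [ 0.54452634 -0.16534688]
 [ 0.5238639  -0.15325008]]
orange max z 0.9867678989063131 [0.49764554 0.30518946 0.15434114]
```

View pics/w1.png

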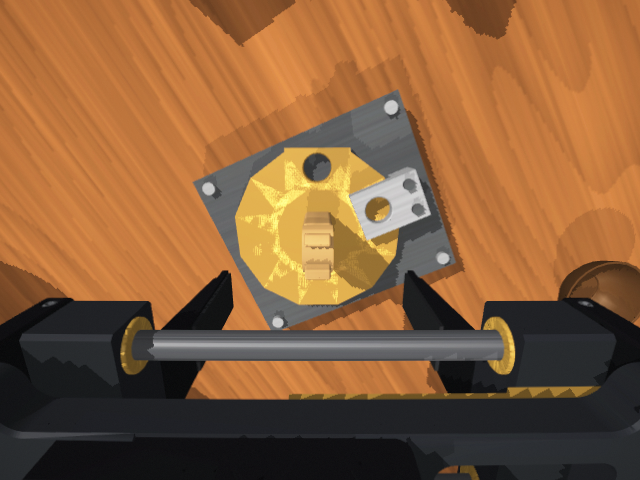

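The wrist view shows the owl at (318,250) centred between the fingers, with its flat faces square to the closing line. The turntable hole is at (317,167) and the lug hole at (378,209).

{"method": "step_arm", "body": {"series": [[[0, 0, -0.03, 0, 0, 0.01, 1], [0, 0, -0.07, 0, 0, 0.01, 0.6], [0, 0, -0.1, 0, 0, 0.01, 0.4], [0, 0, -0.117, 0, 0, 0.01, 0.2], [0, 0, -0.117, 0, 0, 0.01, 0.2], [0, 0, -0.117, 0, 0, 0.01, 0.2]]], "grip_force": 20}}

```text
t: 1.65
tool_pos: [0.5244, -0.174, 0.0885]
tool_rot: [0.868, 0.497, -0.001, -0.001]
force: [-0.3, -1.3, 0.7]
width: 0.0671
grip_force: 0.0
```

{"method": "step_arm", "body": {"series": [[[0, 0, 0, 0, 0, 0, -0.6], [0, 0, 0, 0, 0, 0, -1], [0, 0, 0, 0, 0, 0, -1], [0, 0, 0, 0, 0, 0, -1], [0, 0, 0, 0, 0, 0, -1], [0, 0, 0, 0, 0, 0, -1]]], "grip_force": 20}}

```text
t: 2.15
tool_pos: [0.5256, -0.1744, 0.0903]
tool_rot: [0.868, 0.497, 0.0, 0.0]
force: [-0.2, 0.2, -0.4]
width: 0.0274
grip_force: 0.0
```

{"method": "step_arm", "body": {"series": [[[0, 0, 0, 0, 0, 0, -1], [0, 0, 0, 0, 0, 0, -1], [0, 0, 0, 0, 0, 0, -1], [0, 0, 0, 0, 0, 0, -1]]], "grip_force": 20}}

```text
t: 2.48
tool_pos: [0.5244, -0.1737, 0.0901]
tool_rot: [0.868, 0.497, -0.001, -0.001]
force: [-6.1, 3.1, 5.8]
width: 0.0237
grip_force: 20.0
```

{"method": "step_arm", "body": {"series": [[[0, 0, 0, 0, 0, -0.05, -1], [0, 0, 0, 0, 0, -0.15, -1], [0, 0, 0, 0, 0, -0.25, -1], [0, 0, 0, 0, 0, -0.36, -1], [0, 0, 0, 0, 0, -0.47, -1], [0, 0, 0, 0, 0, -0.58, -1], [0, 0, 0, 0, 0, -0.69, -1], [0, 0, 0, 0, 0, -0.8, -1], [0, 0, 0, 0, 0, -0.91, -1], [0, 0, 0, 0, 0, -1.02, -1], [0, 0, 0, 0, 0, -1.12, -1], [0, 0, 0, 0, 0, -1.18, -1]]]}}

```text
t: 3.48
tool_pos: [0.5248, -0.1744, 0.0901]
tool_rot: [0.997, -0.072, -0.001, 0.0]
force: [-4.4, -1.8, 3.9]
width: 0.0236
grip_force: 20.0
```

{"method": "step_arm", "body": {"series": [[[0, 0, 0, 0, 0, 0, -1], [0, 0, 0, 0, 0, 0, -1], [0, 0, 0, 0, 0, 0, -1]]]}}

```text
t: 3.73
tool_pos: [0.5248, -0.1744, 0.0901]
tool_rot: [0.998, -0.069, -0.001, 0.0]
force: [-5.4, -1.1, 4.6]
width: 0.024
grip_force: 20.0
```

Run:
```python
from h import *
s=manip.state(); x=R.from_quat(s['tool_rot']).as_matrix()[:,1]; print(s['qpos'],s['force'],s['torque'],np.arctan2(x[1],x[0]))
p,d=cams.camera('wrist'); i,T=pose('wrist',s); cv2.imwrite('pics/w2.png',p); np.savez('w2.npz',p=p,d=d)
```

```text
[-4.17650264e-01  5.07652535e-02  1.98861695e+00 -6.38760150e-04
  1.10363340e+00  1.29089452e+00] [-5.4135861  -1.09070543  4.615382  ] [ 0.23468719  0.65214747 -0.06815895] -1.7082565891132317
```

View pics/w2.png

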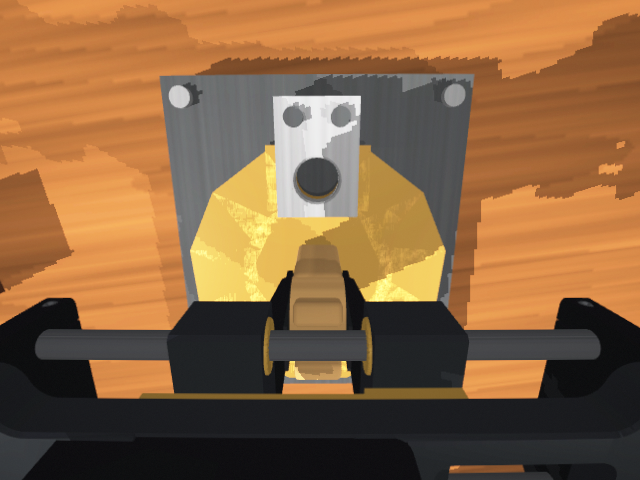

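The holes line up at (317,178), with dark depth visible through both. Releasing and lifting next, and measuring the lug hole from this picture.

{"method": "step_arm", "body": {"series": [[[0, 0, 0, 0, 0, 0, -0.4], [0, 0, 0, 0, 0, 0, 0.2], [0, 0, 0, 0, 0, 0, 0.2], [0, 0, 0, 0, 0, 0, 0.2], [0, 0, 0, 0, 0, 0, 0.2], [0, 0, 0.02, 0, 0, 0, 0.2], [0, 0, 0.06, 0, 0, 0, 0.2], [0, 0, 0.1, 0, 0, 0, 0.2], [0, 0, 0.12, 0, 0, 0, 0.2], [0, 0, 0.12, 0, 0, 0, 0.2], [0, 0, 0.12, 0, 0, 0, 0.2]]]}}

```text
t: 4.7
tool_pos: [0.5263, -0.1746, 0.2115]
tool_rot: [0.998, -0.069, 0.002, 0.001]
force: [-0.2, 0.3, 0.2]
width: 0.0574
grip_force: 0.0
```

```bash
cat > lug.py <<'E'
from h import *
s=manip.state(); p,d=cams.camera('wrist'); i,T=pose('wrist',s); P=pts(i,T,d); Z=P[...,2]
near=np.hypot(P[...,0]-.585,P[...,1]+.182)<.035
print('lug z',np.median(Z[near&(Z>.05)]))
lug=(abs(Z-.058)<.005)&(np.hypot(P[...,0]-.595,P[...,1]+.183)<.05)
cs,h=cv2.findContours(lug.astype(np.uint8),cv2.RETR_CCOMP,2)
k=max(range(len(cs)),key=lambda j:cv2.contourArea(cs[j]))
rc=onplane(i,T,cv2.boxPoints(cv2.minAreaRect(cs[k])),.058)[:,:2]; print('lug',rc.mean(0),rc.round(4).tolist())
for j in range(len(cs)):
    if h[0][j][3]==k and cv2.contourArea(cs[j])>60:
        q=onplane(i,T,cs[j].reshape(-1,2),.058)[:,:2].astype(np.float32); print('hole',cv2.minEnclosingCircle(q))
        hm=np.zeros((480,640),np.uint8); cv2.drawContours(hm,cs,j,1,-1)
        b=(hm>0)&(Z>.034)&(Z<.05); print('brass px',b.sum(),'of',hm.sum()); 
        if b.any(): print(P[b].mean(0))
print(s['t'],s['tool_pos'],s['tool_rot'])
E
python3 lug.py
```

```text
lug z 0.30695464540271944
lug [ 0.59468816 -0.18503863] [[0.6277, -0.1676], [0.6217, -0.2108], [0.5615, -0.2037], [0.5678, -0.158]]
hole ((0.5842679142951965, -0.18395915627479553), 0.012660344131290913)
brass px 27 of 637
[ 0.57664536 -0.1818393   0.04413853]
4.7 [ 0.52627308 -0.17459656  0.21151065] [ 9.97584225e-01 -6.94418654e-02  1.77390569e-03  6.28025014e-04]
```

{"method": "step_arm", "body": {"series": [[[0.002, 0.02, 0.01, 0, 0, 0, 0.2], [0.004, 0.06, 0.02, 0, 0, 0, 0.2], [0.006, 0.1, 0.03, 0, 0, 0, 0.2], [0.008, 0.14, 0.03, 0, 0, 0, 0.2], [0.01, 0.18, 0.03, 0, 0, 0, 0.2], [0.012, 0.22, 0.03, 0, 0, 0, 0.2], [0.014, 0.26, 0.03, 0, 0, 0, 0.2], [0.016, 0.3, 0.03, 0, 0, 0, 0.2], [0.018, 0.34, 0.03, 0, 0, 0, 0.2], [0.02, 0.38, 0.03, 0, 0, 0, 0.2], [0.0215, 0.405, 0.03, 0, 0, 0, 0.2], [0.0215, 0.4105, 0.03, 0, 0, 0, 0.2]]]}}

```text
t: 5.75
tool_pos: [0.5453, 0.2397, 0.2364]
tool_rot: [0.998, -0.067, -0.002, 0.0]
force: [-0.6, -0.8, -0.4]
width: 0.0573
grip_force: 0.0
```

{"method": "step_arm", "body": {"series": [[[0, 0, 0, 0, 0, 0, 0.2], [0, 0, 0, 0, 0, 0, 0.2], [0, 0, 0, 0, 0, 0, 0.2]]]}}

```text
t: 6.0
tool_pos: [0.5465, 0.2349, 0.2385]
tool_rot: [0.998, -0.07, -0.001, 0.001]
force: [-0.5, 0.3, 0.2]
width: 0.0571
grip_force: 0.0
```

Run:
```python
from h import *
s=manip.state(); p,d=cams.camera('wrist'); i,T=pose('wrist',s); cv2.imwrite('pics/w3.png',p)
P=pts(i,T,d); Z=P[...,2]
print(s['t'],s['tool_pos'],s['qpos'])
near=np.hypot(P[...,0]-.5465,P[...,1]-.2365)<.04
for lo,hi,zz in((.117,.124,.12),(.085,.124,.1),(.066,.073,.07)):
    m=near&(Z>lo)&(Z<hi); 
    if m.any(): print(lo,m.sum(),np.median(Z[m]),cv2.minEnclosingCircle(P[m][:,:2].astype(np.float32)),P[m].mean(0))
b=cv2.cvtColor(p,cv2.COLOR_BGR2HSV)
m=(Z>.09)&(Z<.2); n,l,st,c=cv2.connectedComponentsWithStats(m.astype(np.uint8))
for j in range(1,n):
    if st[j][4]>100: print('tall',st[j],P[l==j].mean(0).round(3),Z[l==j].max().round(3))
```

```text
6.0 [0.54654461 0.23485791 0.23847059] [ 3.15829157e-01  3.45420825e-03  1.77342758e+00 -4.44870269e-04
  1.36675705e+00  2.02721748e+00]
0.117 298 0.11884091398587371 ((0.5456886887550354, 0.235163614153862), 0.0129461120814085) [0.54738736 0.23525915 0.11883378]
0.085 572 0.11719162866656277 ((0.5455267429351807, 0.23516623675823212), 0.0133039690554142) [0.55054132 0.23455621 0.11183398]
0.066 519 0.07040294586590018 ((0.5444541573524475, 0.23723916709423065), 0.03923673927783966) [0.54702652 0.23524833 0.06982748]
tall [421 192  27  29 266] [0.555 0.127 0.091] 0.094
tall [300 219  31  37 539] [0.55  0.235 0.113] 0.122
tall [181 222  34  31 474] [0.561 0.337 0.102] 0.108
```

View pics/w3.png

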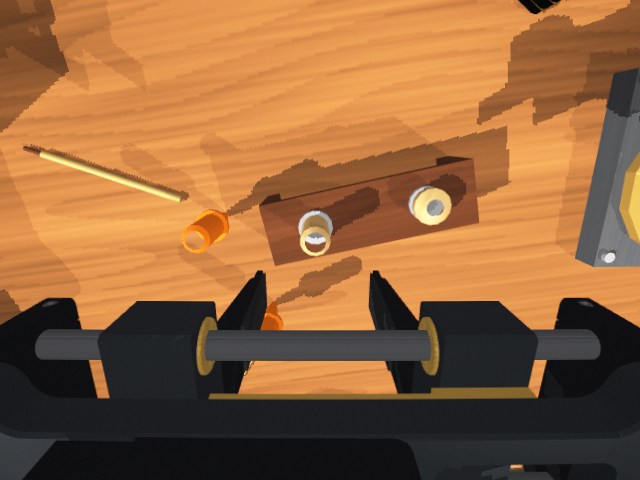

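The long pin stands between the fingers ahead at (316,237) and the squat pin is at (432,205). The orange ones are at (205,232) and (272,318), outside the finger path.

{"method": "step_arm", "body": {"series": [[[0, -0.001, -0.02, 0, 0, 0, 0.2], [0, -0.001, -0.06, 0, 0, 0, 0.2], [0, -0.001, -0.1, 0, 0, 0, 0.2], [0, -0.001, -0.13, 0, 0, 0, 0.2], [0, -0.001, -0.142, 0, 0, 0, 0.2], [0, -0.001, -0.142, 0, 0, 0, 0.2], [0, -0.001, -0.142, 0, 0, 0, 0], [0, -0.001, -0.142, 0, 0, 0, -0.3], [0, -0.001, -0.142, 0, 0, 0, -0.6], [0, -0.001, -0.142, 0, 0, 0, -1], [0, -0.001, -0.142, 0, 0, 0, -1], [0, -0.001, -0.142, 0, 0, 0, -1]]], "grip_force": 30}}

```text
t: 7.05
tool_pos: [0.5477, 0.2357, 0.0992]
tool_rot: [0.998, -0.069, 0.001, -0.001]
force: [-0.5, 1.1, 3.2]
width: 0.0253
grip_force: 30.0
```

{"method": "step_arm", "body": {"series": [[[0, 0, 0, 0, 0, 0, -1], [0, 0, 0, 0, 0, 0, -1], [0, 0, 0, 0, 0, 0, -1], [0, 0, 0, 0, 0, 0, -1]]]}}

```text
t: 7.38
tool_pos: [0.5477, 0.2357, 0.0992]
tool_rot: [0.998, -0.069, 0.001, -0.001]
force: [-1.7, 0.5, 5.5]
width: 0.0254
grip_force: 30.0
```

{"method": "step_arm", "body": {"series": [[[0, 0, 0.02, 0, 0, 0, -1], [0, 0, 0.05, 0, 0, 0, -1], [0, 0, 0.085, 0, 0, 0, -1], [0, 0, 0.115, 0, 0, 0, -1], [0, 0, 0.13, 0, 0, 0, -1], [0, 0, 0.13, 0, 0, 0, -1]]]}}

```text
t: 7.88
tool_pos: [0.5489, 0.2359, 0.2326]
tool_rot: [0.998, -0.069, 0.004, -0.001]
force: [0.8, -0.0, -0.5]
width: 0.0257
grip_force: 30.0
```

{"method": "step_arm", "body": {"series": [[[0.003, -0.03, 0, 0, 0, 0, -1], [0.006, -0.068, 0, 0, 0, 0, -1], [0.01, -0.107, 0, 0, 0, 0, -1], [0.014, -0.146, 0, 0, 0, 0, -1], [0.017, -0.185, 0, 0, 0, 0, -1], [0.02, -0.224, 0, 0, 0, 0, -1], [0.024, -0.263, 0, 0, 0, 0, -1], [0.028, -0.302, 0, 0, 0, 0, -1], [0.031, -0.34, 0, 0, 0, 0, -1], [0.034, -0.375, 0, 0, 0, 0, -1], [0.037, -0.405, 0, 0, 0, 0, -1], [0.0385, -0.419, 0, 0, 0, 0, -1]]]}}

```text
t: 8.88
tool_pos: [0.5841, -0.1868, 0.2247]
tool_rot: [0.997, -0.071, -0.002, -0.0]
force: [-0.4, 0.7, -2.0]
width: 0.0255
grip_force: 30.0
```

{"method": "step_arm", "body": {"series": [[[0, 0, -0.015, 0, 0, 0, -1], [0, 0, -0.035, 0, 0, 0, -1], [0, 0, -0.045, 0, 0, 0, -1], [0, 0, -0.045, 0, 0, 0, -1], [0, 0, -0.045, 0, 0, 0, -1]]]}}

```text
t: 9.3
tool_pos: [0.5845, -0.1828, 0.1809]
tool_rot: [0.998, -0.069, -0.002, -0.001]
force: [0.7, 0.4, -1.1]
width: 0.0252
grip_force: 30.0
```

Run:
```python
from h import *
s=manip.state(); p,d=cams.camera('side'); i,T=pose('side')
print(s['t'],s['tool_pos'])
c=p[250:450,330:570]; cv2.imwrite('pics/s4.png',cv2.resize(c,None,fx=3,fy=3,interpolation=cv2.INTER_CUBIC))
P=pts(i,T,d)
# shank points: steel between lug and flange
for lo,hi in((.075,.085),(.085,.095),(.095,.115)):
    m=(P[...,2]>lo)&(P[...,2]<hi)&(np.hypot(P[...,0]-.5845,P[...,1]+.183)<.018); print(lo,m.sum(),P[m].mean(0) if m.any() else '', np.argwhere(m).mean(0)[::-1] if m.any() else '')
    if m.any(): print(onplane(i,T,[np.argwhere(m).mean(0)[::-1]],(lo+hi)/2), np.ptp(np.argwhere(m)[:,1]))
```

```text
9.3 [ 0.58449852 -0.18279615  0.18087183]
0.075 0  
0.085 2 [ 0.57922775 -0.18222442  0.09478458] [456. 320.]
[[ 0.58332759 -0.17930467  0.09      ]] 4
0.095 86 [ 0.57693179 -0.18442738  0.10702509] [457.86046512 314.70930233]
[[ 0.57873853 -0.18314771  0.105     ]] 11
```

View pics/s4.png

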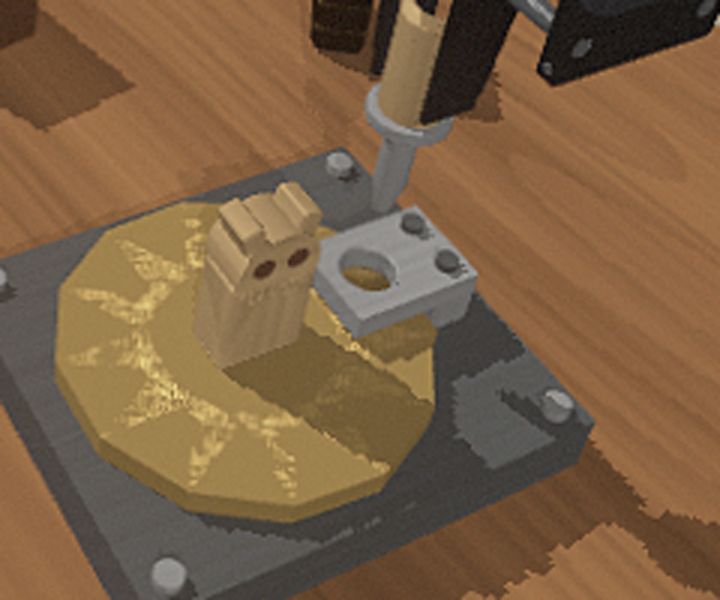

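The side view shows the pin upright with its tip at crop (383,210). Its axis extends to about (364,272), against the lug hole's centre at (368,270), so it is lined up.

{"method": "step_arm", "body": {"series": [[[0, 0, -0.02, 0, 0, 0, -1], [0, 0, -0.035, 0, 0, 0, -1], [0, 0, -0.045, 0, 0, 0, -1], [0, 0, -0.055, 0, 0, 0, -1], [0, 0, -0.062, 0, 0, 0, -1], [0, 0, -0.062, 0, 0, 0, -1]]]}}

```text
t: 9.85
tool_pos: [0.5847, -0.1833, 0.1192]
tool_rot: [0.998, -0.069, -0.001, -0.0]
force: [-0.6, -0.3, -0.8]
width: 0.0257
grip_force: 30.0
```

{"method": "step_arm", "body": {"series": [[[0, 0, -0.008, 0, 0, 0, -1], [0, 0, -0.015, 0, 0, 0, -1], [0, 0, -0.02, 0, 0, 0, -1], [0, 0, -0.023, 0, 0, 0, -1], [0, 0, -0.025, 0, 0, 0, -1], [0, 0, -0.026, 0, 0, 0, -1], [0, 0, -0.026, 0, 0, 0, -1]]]}}

```text
t: 10.43
tool_pos: [0.5853, -0.1838, 0.0945]
tool_rot: [0.998, -0.07, -0.0, -0.0]
force: [-0.5, 0.5, -0.8]
width: 0.0258
grip_force: 30.0
```

{"method": "step_arm", "body": {"series": [[[0, 0, -0.001, 0, 0, 0, -1], [0, 0, -0.002, 0, 0, 0, -1], [0, 0, -0.002, 0, 0, 0, -1], [0, 0, -0.002, 0, 0, 0, -1]]]}}

```text
t: 10.77
tool_pos: [0.5857, -0.1839, 0.0932]
tool_rot: [0.998, -0.07, 0.0, 0.0]
force: [-1.0, -0.4, 1.5]
width: 0.0256
grip_force: 30.0
```

{"method": "step_arm", "body": {"series": [[[0, 0, -0.001, 0, 0, 0, -1], [0, 0, -0.001, 0, 0, 0, -1], [0, 0, -0.001, 0, 0, 0, -0.2], [0, 0, -0.001, 0, 0, 0, 0.1], [0, 0, -0.001, 0, 0, 0, 0.1], [0, 0, -0.001, 0, 0, 0, 0.1], [0, 0, 0.02, 0, 0, 0, 0.1], [0, 0, 0.05, 0, 0, 0, 0.1], [0, 0, 0.09, 0, 0, 0, 0.1], [0, 0, 0.12, 0, 0, 0, 0.1], [-0.03, 0.02, 0.13, 0, 0, 0, 0.1], [-0.06, 0.03, 0.13, 0, 0, 0, 0.1]]]}}

```text
t: 11.77
tool_pos: [0.5274, -0.1539, 0.2272]
tool_rot: [0.998, -0.069, 0.004, 0.001]
force: [0.1, 0.2, 0.4]
width: 0.052
grip_force: 0.0
```

{"method": "step_arm", "body": {"series": [[[-0.04, 0.02, 0, 0, 0, 0, 0.1], [-0.08, 0.04, 0, 0, 0, 0, 0.1], [-0.12, 0.06, 0, 0, 0, 0, 0.1], [-0.12, 0.06, 0, 0, 0, 0, 0.1], [-0.12, 0.06, 0, 0, 0, 0, 0.1], [-0.12, 0.06, 0, 0, 0, 0, 0.1]]]}}

```text
t: 12.27
tool_pos: [0.4059, -0.0939, 0.2232]
tool_rot: [0.998, -0.069, 0.001, 0.0]
force: [-0.0, -0.3, -0.8]
width: 0.0522
grip_force: 0.0
```

Run:
```python
from h import *
s=manip.state(); p,d=cams.camera('side'); i,T=pose('side'); print(s['t'],s['width'],s['tool_pos'])
c=p[250:450,330:570]; cv2.imwrite('pics/s5.png',cv2.resize(c,None,fx=3,fy=3,interpolation=cv2.INTER_CUBIC))
for n in('side','top'):
    p,d=cams.camera(n); i,T=pose(n); P=pts(i,T,d); Z=P[...,2]
    m=(np.hypot(P[...,0]-.5845,P[...,1]+.183)<.025)&(Z>.0605)&(Z<.13); h=Z[m]
    print(n,m.sum(),h.max(), 'flange top',np.median(h[h<.07]), 'top',P[m&(Z>h.max()-.004)].mean(0))
```

```text
12.2667 0.05217280853718706 [ 0.40585478 -0.09392322  0.22317113]
side 825 0.11457373505984159 flange top 0.06413728063907265 top [ 0.57683737 -0.1871272   0.11200613]
top 435 0.11688552877239256 flange top 0.06386187745384808 top [ 0.58490459 -0.18110041  0.11444873]
```

View pics/s5.png

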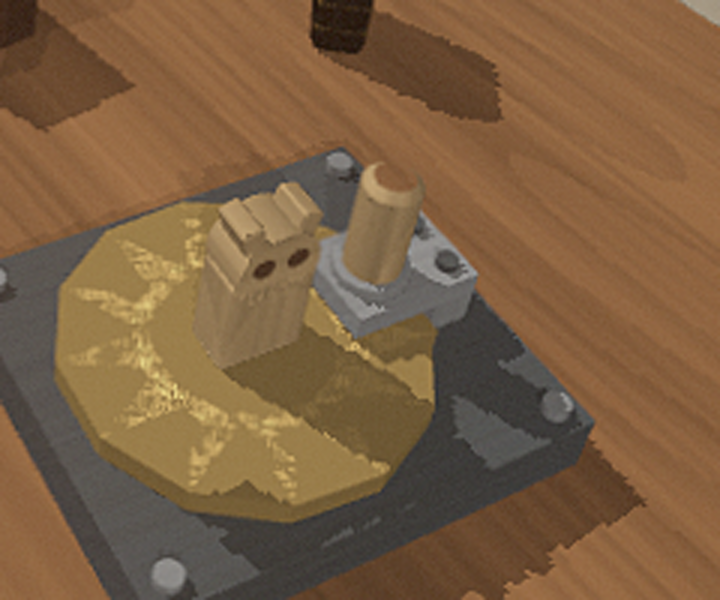

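The pin stands upright in the lug at crop (385,225). Its flange top is at 64 mm, which is the 58 mm lug plus the 6 mm flange, so it is flush, and the arm is clear.

```bash
python3 -c "
from station import job; print(job.job_done())"
```

```text
the job is handed in; nothing more can be done
None
```

I turned the turntable until its hole lay under the lug hole, put the long pin through both with its flange flush on the lug, let go, and handed the job in at about 12 s on the robot's clock.

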